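# Tug, free and hold open the lid of the glue granule hopper

### The arm

A 6-joint arm with a two-finger parallel gripper is mounted at the origin on the work surface; the furniture and walls round the work are solid. World frame = base frame: x ahead of the robot, y to its left, z up, the work surface at z = 0. Lengths are in m, angles in rad, forces in N, time in s.
With the tool pointing down it reaches from about 0.3 to 0.75 m from the base axis. Payload 8.5 kg.
Tool frame: the origin (TCP) lies midway between the tips of the shut fingers; the grasp point (between the pads) lies 19 mm behind it; z points along the fingers, y is the line along which they close (so a half turn about z gives the same grasp; the last joint's range is limited). The gripper opens to 88 mm and grips with 3 to 60 N. Pads are 18 mm wide; open, the fingers measure 123 mm over their backs; the gripper's body (75 mm by 187 mm) begins 45 mm behind the grasp point.
Start: joints at [0.949, 0.381, 1.297, -0, 1.464, -0.215], TCP at [0.218, 0.505, 0.239] pointing down, gripper open.
Joint ranges: [-3.11, 3.11], [-0.89, 2.33], [0.22, 2.48], [-1.42, 4.56], [0.17, 2.85], [-2.88, 2.88]. Speed limits (rad/s): [2.39, 2.39, 3.14, 3.14, 3.14, 3.14].

### API

Orientations are given as a rotation vector (axis times angle).
In Python, from station import sense, imaging, job gives the robot as it stands.
- The arm moves only by the shell command python3 -m crank 'ROWS' [OPENING]. ROWS is JSON, a list of rows, each an object with "xyz": the shift along the tool's x, y, z as a fraction of full scale, a list of three; "roll": the turn about the tool's z as a fraction of full scale. In form: [{"xyz": [dx, dy, dz], "roll": roll}, ...]. A call has 1 to 10 rows; each row is the pose to reach, as a shift and turn from the pose commanded when the call began, along the tool's axes at that moment, turning the shorter way round; what a row does not reach only later rows make up. Full scale, the value 1, is 20 cm for a shift and 360 degrees for a turn. A row lasts 1/12 s, in which the tool goes at most 41.7 mm and 7.16 degrees, less where a joint would pass 70% of its speed; a pose out of reach is approached as far as the arm can. A call with a number of a shift or a turn outside -1 to 1 is refused whole. A call with a gripper value outside its range is refused whole. OPENING is the closure in counts, from 0 (fully open) to 255 (shut), set as the call begins (- or left out, the last holds). The fingers move at their own pace and stop on an object; the grip force is fixed at half the most. Time passes only in rows, so rows that repeat a pose let the fingers close. It gives the time, the measured TCP pose, the force, the opening and the grip force at its end, in the units of the state.
- sense(): the state, without advancing time (a new reading comes with each control period).
- imaging.snapshot(name): name is "scene" or "top"; returns the picture (384x512x3 uint8, red, green, blue); there is no depth.
- imaging.camera_info(name): a dict with "mtx" (3x3 intrinsics, pixels), "rvec" (rotation vector, rad) and "tvec" (3), from world to camera coordinates, as OpenCV has them. Camera axes: x right, y down, z forward; pixel columns grow to the right and rows downward; lengths in m; the calibration is good to about 2 mm. A picture is of the moment at which its call begins. camera_info takes no time and is no camera call.
- job.hand_in(): hands the job in; it is judged then, once.
The state is a dict: "clock": time; "q": joint angles; "dq": joint speeds; "joint_torque": joint torques, N m; "eef_pos": TCP position; "orientation": TCP orientation; "contact_force": force on the tool from outside, world axes, zero at the start; "moment": the same for the moment, N m; "width": opening from 0.0 (shut) to 1.0 (fully open); "finger_force": force on a finger pad.
Only numpy, scipy, OpenCV 4.12 (cv2) and the standard library are available. Lean on these libraries where they do the work, as an engineer would, in place of code of your own. Each camera call takes 0.05 s, during which the arm holds its last target. There are 200 camera calls.

### The job

I am about to top up the grey glue hopper from the tub, so open its blue self-closing lid for me. Before you turn the black knob, give the lid a gentle upward tug by its rod handle to learn whether the hidden catch holds it; if it is caught, turn the knob about a quarter turn, and never wrench a caught lid. Then swing the lid up past 65 degrees and finish while still holding it open, since it falls shut when let go; do not push the things lying round the hopper about.

Things in the scene. Friction and masses are not known exactly. Their poses are not given: they have to be found in the camera images.
- hopper: grey sheet-steel hopper, a box 150 x 150 mm and 110 mm high on a 190 x 160 mm foot flange bolted to the worktop (it does not move). Origin at the centre of its underside; its -x side is the handle side, its +x side the hinge side, z up.
- lid_hinge (a point): middle of the lid's hinge line, 112 mm above the worktop, fixed to the hopper with the hopper's axes; the line runs along this point's y axis.
- lid (a joint): opening angle of the blue steel lid (158 mm square, about 0.55 kg), rad: 0 shut, grows as the handle side rises, stop at 1.4 (80 degrees). Gravity and a hinge spring always close it: about 3 N up at the bar lifts and keeps it open if not caught. A caught lid gives 2 to 5 mm at the bar, then stands firm
- handle_bar (a point): centre of the lid's handle bar: round steel rod 10 mm thick, 90 mm free along this point's y axis, 35 mm clear of the lid's edge (a finger fits between). Turns with the lid: when shut, 199 mm from the hinge line towards the hopper's -x, 12 mm above that line, 124 mm above the worktop. The rod can turn between the fingers of an upright gripper
- knob (a point): grip point on the axis of the black round knob on the lid; belongs to the lid, does not turn with the knob. Knob 34 mm across, top 11 mm above, lid 18 mm below. Turns about z either way, no stops or marks, about 0.05 N m. Starts 50/50 caught or free, unseen; caught over a range of 1.3 rad. From caught, 1.5 to 1.6 rad either way frees it; from free, a turn may catch it
- glue_tub_mid (a point): bystander: middle of the pale open tub with glue granules, 100 mm across, 92 mm high, loose on the worktop
- spanner_mid (a point): bystander: middle of a steel spanner lying flat, 161 x 23 x 9 mm, long along y
- parts_box_mid (a point): bystander: middle of a flat blue tin, 73 x 103 x 32 mm
- block_2_mid (a point): bystander: middle of a beech offcut, 30 x 85 x 30 mm, long along y

How it is judged:
By the outcome, as a careful person would: the job done as asked, in the order asked, and still so for the second after the job is handed in, while the arm keeps its last pose, push and grip.
It also fails if it takes over 67 s, if anything falls off the work surface, if the arm or the gripper's body presses on something with over 40 N, if the wrist force passes 120 N, or if a joint passes its speed limit or range.

## Working session

There is one attempt and no reset: what is moved stays moved. The work goes in short steps, Python scripts to look and compute and a shell command to move; the robot and the scene stay as the last step left them, time stands still between calls to the robot, and variables do not carry over. Pictures are saved under pics/ and viewed, at most 10 in all, crops included, and the job is handed in when it is done.

```bash
mkdir -p pics; ls; python3 - <<'E'
from station import sense, imaging
import cv2
for n in("scene","top"):
    cv2.imwrite(f"pics/{n}0.png",cv2.resize(imaging.snapshot(n)[:,:,::-1],(800,600),interpolation=cv2.INTER_CUBIC))
    print(imaging.camera_info(n))
print(sense())
E
```

```text
pics
{'mtx': array([[493.87566841,   0.        , 249.39548616],
       [  0.        , 493.87566841, 195.3618242 ],
       [  0.        ,   0.        ,   1.        ]]), 'rvec': array([ 2.01988707, -0.92330429,  0.4974565 ]), 'tvec': array([-0.19432543,  0.28511504,  1.05360987])}
{'mtx': array([[441.78325106,   0.        , 249.38393968],
       [  0.        , 441.78325106, 192.62827013],
       [  0.        ,   0.        ,   1.        ]]), 'rvec': array([ 2.19993486, -2.16205502,  0.06050436]), 'tvec': array([0.09239296, 0.39236776, 1.38288235])}
{'clock': 0.1, 'q': array([ 9.48720744e-01,  3.81156814e-01,  1.29814434e+00, -3.41591173e-05,
        1.46357944e+00, -2.15341720e-01]), 'dq': array([ 5.45772153e-04,  1.46595094e-04,  6.23699434e-04, -1.18688812e-03,
        3.29760889e-04,  7.21569820e-05]), 'joint_torque': array([ 3.98548014e-03, -4.38647246e+01, -2.24912649e+01,  7.14640156e-02,
        3.42026039e-02, -1.13181450e-04]), 'eef_pos': array([0.21747487, 0.50491721, 0.23819807]), 'orientation': array([-6.34395969e-01, -3.07636923e+00,  1.86973199e-03]), 'contact_force': array([ 0.5469457 , -1.08750051, -0.25527178]), 'moment': array([-0.05964273,  0.05695411, -0.01728764]), 'finger_force': 0.0, 'width': 1.0024398832149208}
```

View pics/top0.png

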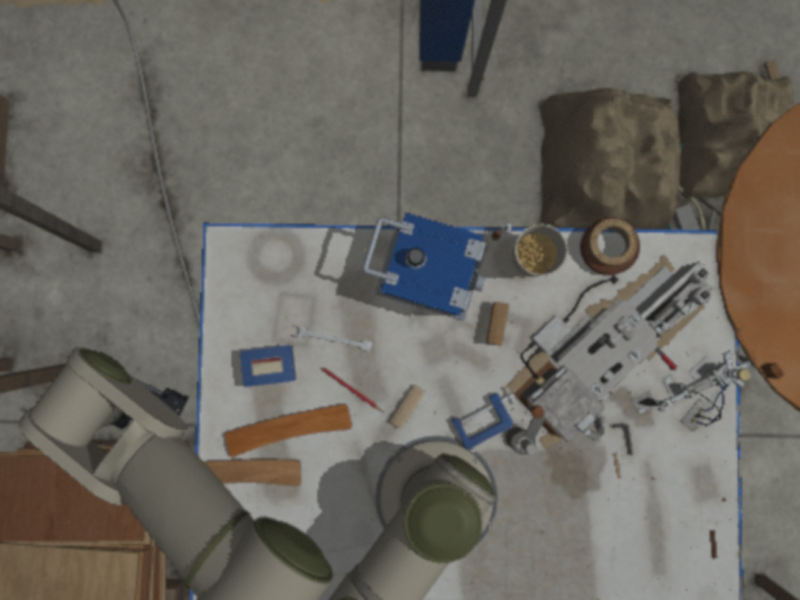

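View pics/scene0.png

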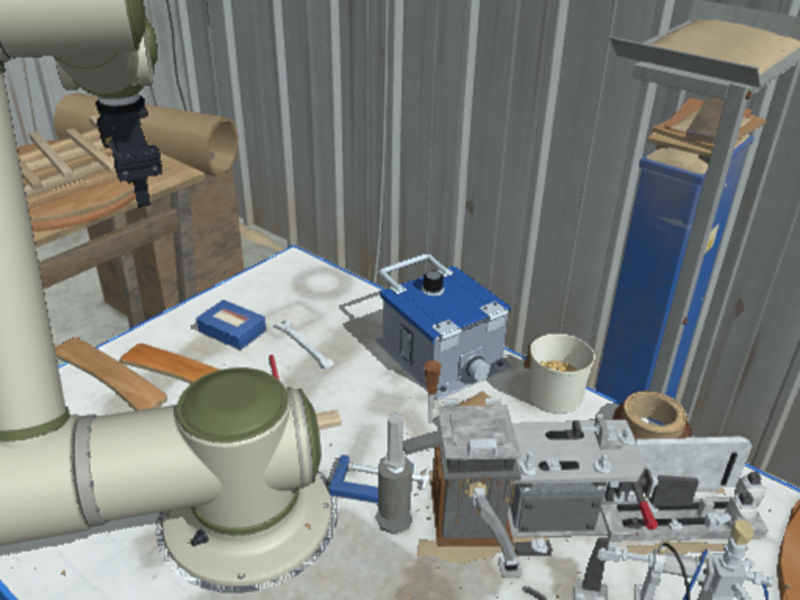

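Top picture: hopper lid at about (435,265), knob at (415,257), handle at left (375,248), tub at (540,250), spanner at (330,337), tin at (267,365). Closer crop next.

```bash
python3 - <<'E'
from station import imaging
import cv2
im=imaging.snapshot("top")[:,:,::-1]
cv2.imwrite("pics/topc.png",cv2.resize(im[130:210,225:325],(800,640),interpolation=cv2.INTER_CUBIC)[:600])
E
```

```text
(no output)
```

View pics/topc.png

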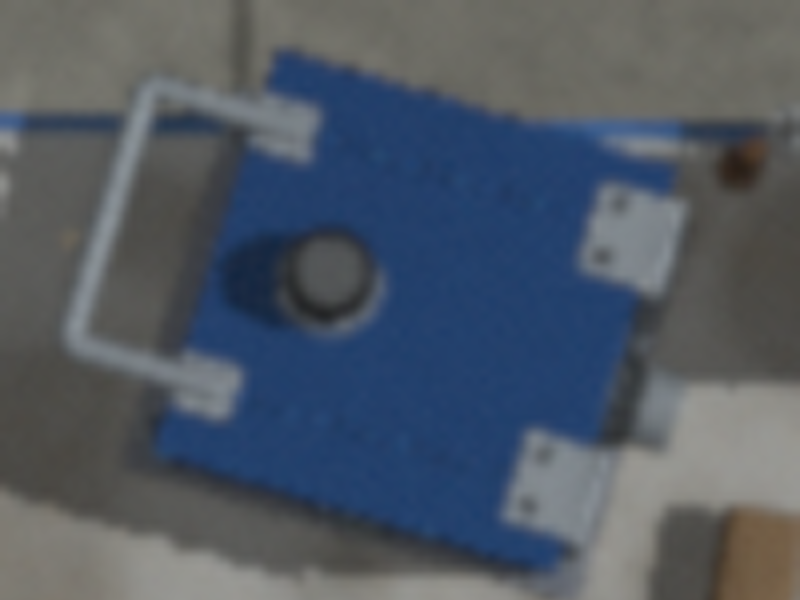

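The crop shows the handle rod from (150,85) to (72,338), the knob top at (328,265), and lid corners at (278,55), (678,165), (565,570) and (160,455).

```bash
cat > h.py <<'E'
import numpy as np, cv2
from station import sense, imaging
from scipy.spatial.transform import Rotation as R
def ray(name,uv,z):
    c=imaging.camera_info(name); Rm=R.from_rotvec(c["rvec"]).as_matrix()
    p=cv2.undistortPoints(np.array([[uv]],float),c["mtx"],None)[0,0]
    C=-Rm.T@c["tvec"]; d=Rm.T@np.array([p[0],p[1],1]); return C+d*(z-C[2])/d[2]
def tgt(p,yaw_y=None):
    """rows units for TCP to world p; yaw_y = world angle of closing line"""
    s=sense(); Rm=R.from_rotvec(s["orientation"]).as_matrix()
    print("shift",np.round(Rm.T@(np.array(p)-s["eef_pos"])/0.2,4),"tool x",Rm[:,0].round(3),"y",Rm[:,1].round(3))
    if yaw_y is not None:
        l=Rm.T@[np.cos(yaw_y),np.sin(yaw_y),0]; a=np.arctan2(-l[0],l[1]); a=(a+np.pi/2)%np.pi-np.pi/2
        print("roll",a/2/np.pi,"deg",np.degrees(a))
E
python3 - <<'E'
from h import *
f=lambda u,v,z: ray("top",(225+(u-3.5)/8,130+(v-3.5)/8),z)
a,b=f(150,85,.124),f(72,338,.124); print("bar",a,b,(a+b)/2,np.linalg.norm(a-b))
L=[f(*p,.113) for p in((278,55),(678,165),(565,570),(160,455))]; print("lid",np.round(L,4),np.mean(L,0))
k=f(328,265,.143);print("knob",k)
hx=(L[1]+L[2]-L[0]-L[3]); print("yaw", np.degrees(np.arctan2(hx[1],hx[0])), "bar yaw",np.degrees(np.arctan2(*(a-b)[1::-1])))
c=ray("top",(540*.64,228*.64),.092);print("tub",c)
E
```

```text
bar [0.53722888 0.11834382 0.124     ] [0.44342201 0.14509278 0.124     ] [0.49032545 0.1317183  0.124     ] 0.0975460716371015
lid [[ 0.5513  0.0715  0.113 ]
 [ 0.5125 -0.0767  0.113 ]
 [ 0.3622 -0.0367  0.113 ]
 [ 0.402   0.1124  0.113 ]] [0.45699986 0.01763462 0.113     ]
knob [0.4691842 0.0524728 0.143    ]
yaw -104.78969874890154 bar yaw -15.915460896291506
tub [ 0.53064848 -0.18776269  0.092     ]
```

```bash
python3 - <<'E'
from h import *
tgt([.4903,.1317,.180],np.radians(74.7))
tgt([.4903,.1317,.239])
E
```

```text
shift [-1.9912 -1.1739  0.2924] tool x [-0.918  0.396  0.   ] y [ 0.396  0.918 -0.001]
roll -0.0222484492298927 deg -8.009441722761371
shift [-1.9911 -1.1742 -0.0026] tool x [-0.918  0.396  0.   ] y [ 0.396  0.918 -0.001]
```

```bash
M="python3 -m crank"
python3 -m crank '[{"xyz":[-0.15,-0.09,0],"roll":-0.01},{"xyz":[-0.32,-0.19,0],"roll":-0.022},{"xyz":[-0.49,-0.29,0],"roll":-0.022},{"xyz":[-0.66,-0.39,0],"roll":-0.022},{"xyz":[-0.83,-0.49,0],"roll":-0.022},{"xyz":[-1,-0.59,0],"roll":-0.022}]' 170
python3 - <<'E'
from h import *
tgt([.4903,.1317,.19],np.radians(74.7))
E
```

```text
clock: 0.65
eef_pos: [0.3552, 0.3159, 0.2387]
orientation: [-0.42, -3.113, 0.0]
contact_force: [1.4, 0.3, 0.0]
width: 0.571
finger_force: 0.0
shift [-0.8957 -0.7091  0.2433] tool x [-0.964  0.265  0.   ] y [ 0.265  0.964 -0.   ]
roll -0.0001985744881084826 deg -0.07148681571905373
```

```bash
python3 -m crank '[{"xyz":[-0.14,-0.11,0],"roll":0},{"xyz":[-0.29,-0.23,0],"roll":0},{"xyz":[-0.44,-0.35,0],"roll":0},{"xyz":[-0.59,-0.47,0.05],"roll":0},{"xyz":[-0.74,-0.59,0.15],"roll":0},{"xyz":[-0.85,-0.67,0.22],"roll":0},{"xyz":[-0.896,-0.709,0.243],"roll":0},{"xyz":[-0.896,-0.709,0.243],"roll":0},{"xyz":[-0.896,-0.709,0.243],"roll":0}]' 170
python3 - <<'E'
from h import *
tgt([.4903,.1317,.109],np.radians(74.7))
im=imaging.snapshot("top")[:,:,::-1]; im2=imaging.snapshot("scene")[:,:,::-1]
a=cv2.resize(im[120:200,215:315],None,fx=4,fy=5); a=cv2.resize(im[115:215,215:315],(400,400),interpolation=2)
b=cv2.resize(im2[110:260,200:350],(400,400),interpolation=2)
cv2.imwrite("pics/m1.png",np.hstack([a,b]))
E
```

```text
clock: 1.4
eef_pos: [0.4894, 0.1337, 0.1904]
orientation: [-0.422, -3.113, -0.0]
contact_force: [-0.6, 0.2, 0.0]
width: 0.331
finger_force: 0.0
shift [-0.0072 -0.0087  0.4068] tool x [-0.964  0.266  0.001] y [0.266 0.964 0.   ]
roll -0.0003465312987053739 deg -0.1247512675339346
```

View pics/m1.png

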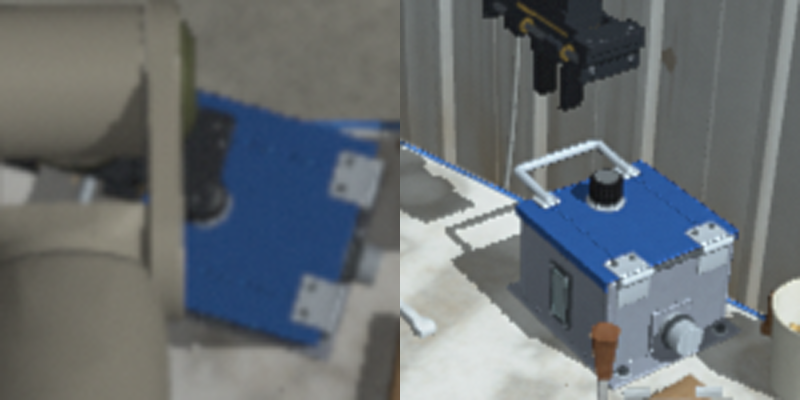

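Fingers hang above the bar; the scene view gives bar ends at crop (518,165) and (600,143). A quick cross-check of the bar centre from that.

```bash
python3 - <<'E'
from h import *
f=lambda u,v:ray("scene",(200+(u-400)*.375,110+v*.375),.124)
a,b=f(518,165),f(600,143);print(a,b,(a+b)/2)
k=ray("scene",(200+207*.375,110+174*.375),.143);print(k)
E
```

```text
[0.44816854 0.14782009 0.124     ] [0.53795774 0.11202294 0.124     ] [0.49306314 0.12992151 0.124     ]
[0.47061714 0.05144079 0.143     ]
```

```bash
python3 -m crank '[{"xyz":[-0.007,-0.01,0.1],"roll":0},{"xyz":[-0.007,-0.01,0.2],"roll":0},{"xyz":[-0.007,-0.01,0.27],"roll":0},{"xyz":[-0.007,-0.01,0.32],"roll":0},{"xyz":[-0.007,-0.01,0.36],"roll":0},{"xyz":[-0.007,-0.01,0.4],"roll":0},{"xyz":[-0.007,-0.01,0.4],"roll":0},{"xyz":[-0.007,-0.01,0.4],"roll":0}]'
python3 -m crank '[{"xyz":[0,0,0],"roll":0},{"xyz":[0,0,0],"roll":0},{"xyz":[0,0,0],"roll":0},{"xyz":[0,0,0],"roll":0},{"xyz":[0,0,0],"roll":0},{"xyz":[0,0,0],"roll":0},{"xyz":[0,0,0],"roll":0},{"xyz":[0,0,0],"roll":0}]' 255
```

```text
clock: 2.17
eef_pos: [0.4905, 0.1314, 0.1105]
orientation: [0.42, 3.113, 0.0]
contact_force: [-0.3, 0.5, 0.6]
width: 0.331
finger_force: 0.0
clock: 2.83
eef_pos: [0.4913, 0.1325, 0.1107]
orientation: [0.421, 3.111, 0.006]
contact_force: [2.1, 10.7, 1.1]
width: 0.102
finger_force: 30.0
```

```bash
python3 -m crank '[{"xyz":[0,0.007,0],"roll":0},{"xyz":[0,0.007,0],"roll":0},{"xyz":[0,0.007,0],"roll":0}]'
python3 -m crank '[{"xyz":[0,0,-0.005],"roll":0},{"xyz":[0,0,-0.01],"roll":0},{"xyz":[0,0,-0.01],"roll":0},{"xyz":[0,0,-0.01],"roll":0}]'
python3 -m crank '[{"xyz":[0,0,-0.005],"roll":0},{"xyz":[0,0,-0.01],"roll":0},{"xyz":[0,0,-0.01],"roll":0},{"xyz":[0,0,-0.01],"roll":0}]'
```

```text
clock: 3.08
eef_pos: [0.4912, 0.1326, 0.1105]
orientation: [0.421, 3.112, 0.001]
contact_force: [2.4, 3.4, 0.7]
width: 0.098
finger_force: 30.0
clock: 3.42
eef_pos: [0.4912, 0.1325, 0.1117]
orientation: [0.421, 3.113, 0.001]
contact_force: [4.9, 3.8, -6.2]
width: 0.098
finger_force: 30.0
clock: 3.75
eef_pos: [0.4911, 0.1325, 0.1125]
orientation: [-0.421, -3.112, -0.001]
contact_force: [8.8, 3.7, -19.1]
width: 0.097
finger_force: 30.0
```

The tug drew 19 N with only about 2 mm of rise, where a free lid needs about 3 N. So it is caught. I'll ease it down, let go and go to the knob.

```bash
python3 -m crank '[{"xyz":[0,0,0.01],"roll":0},{"xyz":[0,0,0.02],"roll":0},{"xyz":[0,0,0.02],"roll":0}]'
python3 -m crank '[{"xyz":[0,0,0],"roll":0},{"xyz":[0,0,0],"roll":0},{"xyz":[0,0,0],"roll":0},{"xyz":[0,0,0],"roll":0}]' 170
python3 -m crank '[{"xyz":[0,0,-0.1],"roll":0},{"xyz":[0,0,-0.25],"roll":0},{"xyz":[0,0,-0.4],"roll":0},{"xyz":[0,0,-0.45],"roll":0},{"xyz":[0,0,-0.45],"roll":0}]' 170
python3 - <<'E'
from h import *
tgt([.470,.052,.20],np.radians(74.7)); print(sense()["q"])
E
```

```text
clock: 4.0
eef_pos: [0.4912, 0.1326, 0.1102]
orientation: [0.421, 3.113, 0.001]
contact_force: [2.9, 3.6, 1.5]
width: 0.104
finger_force: 30.0
clock: 4.33
eef_pos: [0.4907, 0.1321, 0.1101]
orientation: [-0.421, -3.113, 0.001]
contact_force: [-1.0, -0.6, 0.4]
width: 0.327
finger_force: 0.0
clock: 4.75
eef_pos: [0.4918, 0.1323, 0.2027]
orientation: [0.42, 3.108, 0.001]
contact_force: [-0.0, 0.7, -0.2]
width: 0.334
finger_force: 0.0
shift [-0.0014 -0.416   0.013 ] tool x [-0.964  0.265 -0.005] y [0.265 0.964 0.001]
roll -0.00023943508669090465 deg -0.08619663120872567
[ 3.01281264e-02  3.38456101e-01  1.47401993e+00 -3.07365386e-04
  1.32404323e+00 -1.27205705e+00]
```

```bash
python3 -m crank '[{"xyz":[0,-0.12,0],"roll":0},{"xyz":[0,-0.26,0],"roll":0},{"xyz":[0,-0.37,0],"roll":0},{"xyz":[-0.001,-0.416,0],"roll":0},{"xyz":[-0.001,-0.416,0.1],"roll":0},{"xyz":[-0.001,-0.416,0.15],"roll":0},{"xyz":[-0.001,-0.416,0.2],"roll":0},{"xyz":[-0.001,-0.416,0.2],"roll":0},{"xyz":[-0.001,-0.416,0.2],"roll":0}]' 80
python3 - <<'E'
from h import *
tgt([.470,.052,.12],np.radians(74.7))
im2=imaging.snapshot("scene")[:,:,::-1]
cv2.imwrite("pics/m2.png",cv2.resize(im2[110:230,220:340],(600,600),interpolation=2))
E
```

```text
clock: 5.5
eef_pos: [0.4688, 0.0524, 0.1595]
orientation: [-0.42, -3.111, -0.0]
contact_force: [0.9, 0.2, -0.8]
width: 0.686
finger_force: 0.0
shift [-6.600e-03 -1.000e-04  1.976e-01] tool x [-0.964  0.265  0.002] y [ 0.265  0.964 -0.   ]
roll -0.00024421533136911096 deg -0.08791751929287994
```

View pics/m2.png

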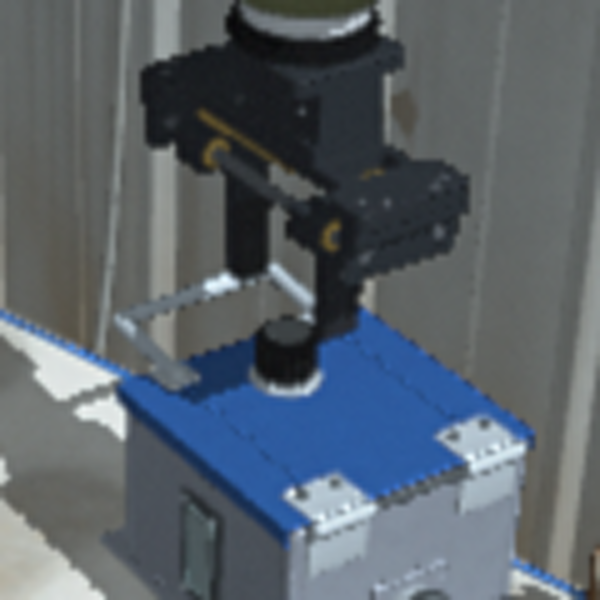

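The fingers straddle the knob, with the knob top at about (287,330) between finger tips at (245,275) and (338,335). I'll descend and grip.

```bash
python3 -m crank '[{"xyz":[-0.006,0,0.06],"roll":0},{"xyz":[-0.006,0,0.12],"roll":0},{"xyz":[-0.006,0,0.16],"roll":0},{"xyz":[-0.006,0,0.185],"roll":0},{"xyz":[-0.006,0,0.185],"roll":0},{"xyz":[-0.006,0,0.185],"roll":0}]'
python3 -m crank '[{"xyz":[0,0,0],"roll":0},{"xyz":[0,0,0],"roll":0},{"xyz":[0,0,0],"roll":0},{"xyz":[0,0,0],"roll":0},{"xyz":[0,0,0],"roll":0},{"xyz":[0,0,0],"roll":0},{"xyz":[0,0,0],"roll":0},{"xyz":[0,0,0],"roll":0}]' 255
```

```text
clock: 6.05
eef_pos: [0.4704, 0.0518, 0.1234]
orientation: [0.421, 3.113, -0.0]
contact_force: [-0.4, 0.1, 0.6]
width: 0.693
finger_force: 0.0
clock: 6.72
eef_pos: [0.4699, 0.0506, 0.1233]
orientation: [-0.42, -3.113, 0.004]
contact_force: [-1.4, -7.8, 1.0]
width: 0.341
finger_force: 30.0
```

```bash
python3 -m crank '[{"xyz":[0,-0.006,0],"roll":0},{"xyz":[0,-0.006,0],"roll":0.01},{"xyz":[0,-0.006,0],"roll":0.025},{"xyz":[0,-0.006,0],"roll":0.04},{"xyz":[0,-0.006,0],"roll":0.055},{"xyz":[0,-0.006,0],"roll":0.07},{"xyz":[0,-0.006,0],"roll":0.085},{"xyz":[0,-0.006,0],"roll":0.1},{"xyz":[0,-0.006,0],"roll":0.115},{"xyz":[0,-0.006,0],"roll":0.125}]'
python3 -m crank '[{"xyz":[0,0,0],"roll":0.015},{"xyz":[0,0,0],"roll":0.03},{"xyz":[0,0,0],"roll":0.045},{"xyz":[0,0,0],"roll":0.06},{"xyz":[0,0,0],"roll":0.075},{"xyz":[0,0,0],"roll":0.09},{"xyz":[0,0,0],"roll":0.105},{"xyz":[0,0,0],"roll":0.12},{"xyz":[0,0,0],"roll":0.125},{"xyz":[0,0,0],"roll":0.125}]'
python3 -m crank '[{"xyz":[0,0,0],"roll":0},{"xyz":[0,0,0],"roll":0},{"xyz":[0,0,0],"roll":0}]'
python3 - <<'E'
from h import *
s=sense();print(s["moment"],s["q"]); tgt([.47,.0515,.2],np.radians(74.7))
E
```

```text
clock: 7.55
eef_pos: [0.4685, 0.0487, 0.123]
orientation: [-1.585, -2.711, 0.009]
contact_force: [-7.6, -14.8, 3.8]
width: 0.346
finger_force: 30.0
clock: 8.38
eef_pos: [0.4663, 0.0486, 0.1227]
orientation: [-2.498, -1.902, 0.016]
contact_force: [-17.0, -18.2, 9.2]
width: 0.341
finger_force: 30.0
clock: 8.63
eef_pos: [0.4663, 0.0486, 0.1227]
orientation: [-2.496, -1.904, 0.016]
contact_force: [-17.3, -16.8, 9.0]
width: 0.343
finger_force: 30.0
[-2.94454333  2.56954814  0.00973337] [-0.14619765  0.37455617  1.6908558  -0.00674758  1.08451955  0.12458528]
shift [ 0.0162  0.0109 -0.3866] tool x [ 0.264  0.964 -0.007] y [ 0.964 -0.264 -0.008]
roll 0.2499052364420082 deg 89.96588511912296
```

```bash
python3 -m crank '[{"xyz":[0,0,0],"roll":0},{"xyz":[0,0,0],"roll":0},{"xyz":[0,0,0],"roll":0},{"xyz":[0,0,0],"roll":0},{"xyz":[0,0,-0.1],"roll":0},{"xyz":[0,0,-0.2],"roll":0},{"xyz":[0,0,-0.3],"roll":0},{"xyz":[0,0,-0.4],"roll":0},{"xyz":[0,0,-0.4],"roll":0}]' 80
python3 -m crank '[{"xyz":[0,0,0],"roll":-0.015},{"xyz":[0,0,0],"roll":-0.035},{"xyz":[0,0,0],"roll":-0.055},{"xyz":[0,0,0],"roll":-0.075},{"xyz":[0,0,0],"roll":-0.095},{"xyz":[0,0,0],"roll":-0.115},{"xyz":[0,0,0],"roll":-0.135},{"xyz":[0,0,0],"roll":-0.155},{"xyz":[0,0,0],"roll":-0.17},{"xyz":[0,0,0],"roll":-0.18}]' 170
python3 -m crank '[{"xyz":[0,0,0],"roll":-0.015},{"xyz":[0,0,0],"roll":-0.035},{"xyz":[0,0,0],"roll":-0.055},{"xyz":[0,0,0],"roll":-0.07},{"xyz":[0,0,0],"roll":-0.07},{"xyz":[0,0,0],"roll":-0.07}]'
python3 - <<'E'
from h import *
tgt([.4909,.1323,.1105],np.radians(74.7))
E
```

```text
clock: 9.38
eef_pos: [0.4714, 0.0507, 0.2065]
orientation: [2.495, 1.902, 0.008]
contact_force: [0.5, -0.4, 0.4]
width: 0.685
finger_force: 0.0
clock: 10.22
eef_pos: [0.4698, 0.0508, 0.2023]
orientation: [-1.081, -2.949, 0.0]
contact_force: [-0.1, 0.4, 0.2]
width: 0.335
finger_force: 0.0
clock: 10.72
eef_pos: [0.4698, 0.0508, 0.2026]
orientation: [-0.425, -3.112, -0.0]
contact_force: [-0.1, 0.1, 0.3]
width: 0.331
finger_force: 0.0
shift [0.0073 0.421  0.4604] tool x [-0.963  0.268  0.001] y [0.268 0.963 0.   ]
roll -0.0006949110859252525 deg -0.2501679909330909
```

```bash
python3 -m crank '[{"xyz":[0.002,0.12,0],"roll":0},{"xyz":[0.005,0.26,0],"roll":0},{"xyz":[0.007,0.37,0],"roll":0},{"xyz":[0.007,0.421,0],"roll":0},{"xyz":[0.007,0.421,0.06],"roll":0},{"xyz":[0.007,0.421,0.16],"roll":0},{"xyz":[0.007,0.421,0.26],"roll":0},{"xyz":[0.007,0.421,0.36],"roll":0},{"xyz":[0.007,0.421,0.43],"roll":0},{"xyz":[0.007,0.421,0.455],"roll":0}]' 170
python3 -m crank '[{"xyz":[0,0,0],"roll":0},{"xyz":[0,0,0],"roll":0},{"xyz":[0,0,0],"roll":0}]' 170
python3 -m crank '[{"xyz":[0,0,0],"roll":0},{"xyz":[0,0,0],"roll":0},{"xyz":[0,0,0],"roll":0},{"xyz":[0,0,0],"roll":0},{"xyz":[0,0,0],"roll":0},{"xyz":[0,0,0],"roll":0}]' 255
python3 -m crank '[{"xyz":[0,0,-0.005],"roll":0},{"xyz":[0,0,-0.01],"roll":0},{"xyz":[0,0,-0.01],"roll":0},{"xyz":[0,0,-0.01],"roll":0}]'
python3 -m crank '[{"xyz":[0,0,-0.005],"roll":0},{"xyz":[0,0,-0.01],"roll":0},{"xyz":[0,0,-0.01],"roll":0},{"xyz":[0,0,-0.01],"roll":0}]'
```

```text
clock: 11.55
eef_pos: [0.4899, 0.1318, 0.1101]
orientation: [-0.423, -3.109, 0.001]
contact_force: [-0.1, -0.1, -0.5]
width: 0.333
finger_force: 0.0
clock: 11.8
eef_pos: [0.4914, 0.1321, 0.1131]
orientation: [0.421, 3.111, 0.0]
contact_force: [-0.0, -0.4, 0.2]
width: 0.338
finger_force: 0.0
clock: 12.3
eef_pos: [0.4912, 0.1326, 0.1124]
orientation: [0.421, 3.112, 0.001]
contact_force: [1.8, 4.6, 0.7]
width: 0.098
finger_force: 30.0
clock: 12.63
eef_pos: [0.4911, 0.1325, 0.1139]
orientation: [0.421, 3.113, 0.001]
contact_force: [3.0, 4.7, -3.1]
width: 0.1
finger_force: 30.0
clock: 12.97
eef_pos: [0.491, 0.1324, 0.116]
orientation: [0.421, 3.113, 0.001]
contact_force: [3.5, 4.4, -3.3]
width: 0.103
finger_force: 30.0
```

Free now (about 3 N through the same rise). Working out the arc:

```bash
python3 - <<'E'
import numpy as np
P=lambda t:np.array([.199*np.cos(t)-.012*np.sin(t),-.199*np.sin(t)-.012*np.cos(t)])
for a,b in((1,38),(38,73)):
    for d in np.linspace(a,b,10)[1:]: print(round(d),((P(np.radians(d))-P(np.radians(a)))/.2).round(3))
E
```

```text
5 [-0.008 -0.071]
9 [-0.021 -0.141]
13 [-0.039 -0.21 ]
17 [-0.063 -0.278]
22 [-0.09  -0.344]
26 [-0.123 -0.408]
30 [-0.16  -0.469]
34 [-0.201 -0.527]
38 [-0.247 -0.583]
42 [-0.046 -0.049]
46 [-0.096 -0.095]
50 [-0.149 -0.137]
54 [-0.204 -0.176]
57 [-0.262 -0.211]
61 [-0.322 -0.242]
65 [-0.385 -0.269]
69 [-0.448 -0.291]
73 [-0.514 -0.309]
```

```bash
python3 -m crank '[{"xyz":[0,-0.003,-0.035],"roll":0},{"xyz":[0,-0.008,-0.071],"roll":0},{"xyz":[0,-0.021,-0.141],"roll":0},{"xyz":[0,-0.039,-0.21],"roll":0},{"xyz":[0,-0.063,-0.278],"roll":0},{"xyz":[0,-0.09,-0.344],"roll":0},{"xyz":[0,-0.106,-0.376],"roll":0},{"xyz":[0,-0.123,-0.408],"roll":0},{"xyz":[0,-0.123,-0.408],"roll":0}]'
python3 - <<'E'
from h import *
s=sense();print(s["moment"]);d=s["eef_pos"]-[.4911,.1325,.1124]; print(d, d[:2]@[.265,.964])
E
```

```text
clock: 13.72
eef_pos: [0.4844, 0.1093, 0.199]
orientation: [0.421, 3.112, 0.004]
contact_force: [1.8, 10.4, 0.1]
width: 0.101
finger_force: 30.0
[ 1.73360481 -0.30090722 -0.06409981]
[-0.00666758 -0.02324731  0.08658853] -0.024177310905541257
```

```bash
python3 -m crank '[{"xyz":[0,-0.012,-0.03],"roll":0},{"xyz":[0,-0.03,-0.061],"roll":0},{"xyz":[0,-0.071,-0.119],"roll":0},{"xyz":[0,-0.117,-0.175],"roll":0},{"xyz":[0,-0.163,-0.224],"roll":0},{"xyz":[0,-0.213,-0.27],"roll":0},{"xyz":[0,-0.24,-0.291],"roll":0},{"xyz":[0,-0.266,-0.312],"roll":0},{"xyz":[0,-0.266,-0.312],"roll":0}]'
python3 - <<'E'
from h import *
s=sense();print(s["moment"]);d=s["eef_pos"]-[.4911,.1325,.1124]; print(d, d[:2]@[.265,.964])
im2=imaging.snapshot("scene")[:,:,::-1]
cv2.imwrite("pics/m3.png",cv2.resize(im2[70:230,190:350],(600,600),interpolation=2))
E
```

```text
clock: 14.47
eef_pos: [0.4701, 0.0587, 0.2623]
orientation: [0.419, 3.111, 0.008]
contact_force: [-0.4, 16.6, 11.3]
width: 0.099
finger_force: 30.0
[ 2.72371165  0.16285209 -0.06849691]
[-0.02100404 -0.07381242  0.14992016] -0.07672124306325277
```

View pics/m3.png

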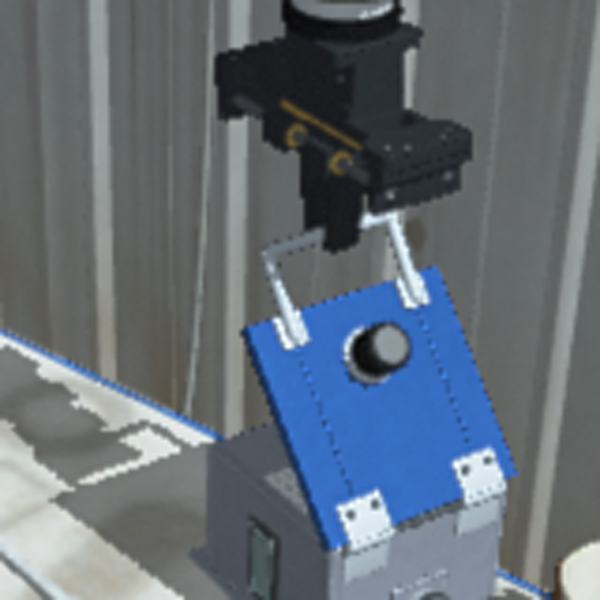

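The lid is up at about 50° and the bar is held, at (335,235). The force points along the arc radius, so I'll ease outward a little while going on.

```bash
python3 -m crank '[{"xyz":[0,-0.01,-0.02],"roll":0},{"xyz":[0,-0.047,-0.045],"roll":0},{"xyz":[0,-0.105,-0.08],"roll":0},{"xyz":[0,-0.165,-0.112],"roll":0},{"xyz":[0,-0.225,-0.139],"roll":0},{"xyz":[0,-0.265,-0.152],"roll":0},{"xyz":[0,-0.29,-0.162],"roll":0},{"xyz":[0,-0.32,-0.17],"roll":0},{"xyz":[0,-0.345,-0.176],"roll":0},{"xyz":[0,-0.345,-0.176],"roll":0}]'
python3 - <<'E'
from h import *
s=sense();d=s["eef_pos"]-[.4911,.1325,.1124];y=d[:2]@[.265,.964]; print(s["contact_force"],d,y, "angle",np.degrees(np.arctan2(.012+d[2],.199+y)-np.arctan2(.012,.199)))
E
```

```text
clock: 15.35
eef_pos: [0.4509, -0.0088, 0.2969]
orientation: [0.42, 3.113, 0.003]
contact_force: [-5.4, 9.1, 12.9]
width: 0.099
finger_force: 30.0
[-5.42251102  9.06631725 12.88513791] [-0.04016538 -0.14131334  0.18449022] -0.14686988517742394 angle 71.69052733906037
```

```bash
python3 -m crank '[{"xyz":[0,-0.01,-0.008],"roll":0},{"xyz":[0,-0.02,-0.016],"roll":0},{"xyz":[0,-0.02,-0.016],"roll":0},{"xyz":[0,-0.02,-0.016],"roll":0},{"xyz":[0,-0.02,-0.016],"roll":0},{"xyz":[0,-0.02,-0.016],"roll":0},{"xyz":[0,-0.02,-0.016],"roll":0},{"xyz":[0,-0.02,-0.016],"roll":0}]'
python3 - <<'E'
from h import *
s=sense();d=s["eef_pos"]-[.4911,.1325,.1124];y=d[:2]@[.265,.964]; print("angle",np.degrees(np.arctan2(.012+d[2],.199+y)-np.arctan2(.012,.199)))
im2=imaging.snapshot("scene")[:,:,::-1]
cv2.imwrite("pics/m4.png",cv2.resize(im2[60:280,190:410],(600,600),interpolation=2))
E
```

```text
clock: 16.02
eef_pos: [0.4498, -0.0127, 0.2981]
orientation: [-0.42, -3.11, -0.001]
contact_force: [-4.5, 5.1, 0.4]
width: 0.103
finger_force: 30.0
angle 72.87737233990173
```

View pics/m4.png

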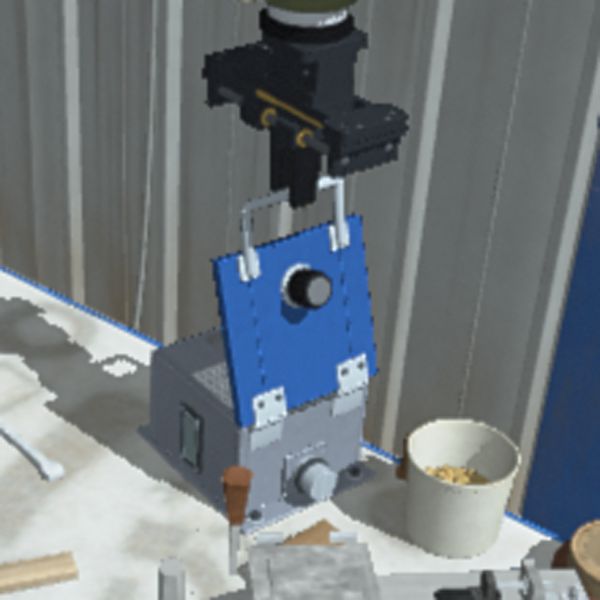

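The lid stands at about 73°, with the bar at (300,190) still in the fingers and the tub and spanner undisturbed.

```bash
python3 -c "
from station import job
print(job.hand_in())"
```

```text
the job is handed in; nothing more can be done
None
```

The tug showed the lid was caught (19 N for about 2 mm of rise), so I turned the knob a quarter turn to free it, and the arm is now holding the lid open at about 73° with nothing around the hopper touched.

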